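Clear the record sheet and stamp its blank check panel

ROBOT

A 6-joint arm with a two-finger parallel gripper is mounted at the origin on the work surface. World frame = base frame: x ahead of the robot, y to its left, z up, the work surface at z = 0. Lengths are in m, angles in rad, forces in N, time in s.
With the tool pointing down it reaches from about 0.35 to 0.975 m from the base axis. Payload 4.9 kg.
Tool frame: the origin (TCP) lies on the centre line of the jaws, within the pads' length; the fingertips stand ctrl.nose_length ahead of it and the grasp point (between the pads) lies 2 mm behind it (ctrl.nose_length is the distance from the TCP to the fingertips, in m); z points along the fingers, y is the direction in which the jaws open and shut (so a half turn about z gives the same grasp; the last joint's range is limited). The gripper opens to 85 mm and grips with 20 to 120 N. Pads are 22 mm wide; open, the fingers measure 114 mm over their backs; the gripper's body (76 mm by 85 mm) begins 54 mm behind the grasp point. The pads swing forward as they close: fully open they stand 13 mm farther back than shut.
Start: joints at [1.142, 0.053, 1.613, -0, 1.476, -0.119], TCP at [0.191, 0.595, 0.248] pointing down, gripper open.
Joint ranges: [-3.01, 3.01], [-1.01, 2.22], [0.06, 2.58], [-1.02, 4.17], [0.09, 2.62], [-3.14, 3.14]. Speed limits (rad/s): [2.57, 2.57, 3.14, 3.14, 3.14, 3.14].

INTERFACE

Orientations are given as a rotation vector (axis times angle).
In Python, from station import sensors, get_image, order, ctrl gives the robot as it stands.
- The arm moves only by the tool move_arm, never from a script. Its argument "increments" is a list of rows, each a list of 5 numbers: the shift along the tool's x, y, z in cm, then the turn about the tool's z in degrees, then the finger opening in cm, from 0 to 8.54. In form: [[dx, dy, dz, twist, gripper], ...]. A call has 1 to 5 rows; each row is the pose to reach, as a shift and turn from the pose commanded when the call began, along the tool's axes at that moment; what a row does not reach only later rows make up. A row lasts 1/8 s, in which the tool goes at most 62.5 mm and 10.7 degrees, less where a joint would pass 70% of its speed; a pose out of reach is approached as far as the arm can. A call with a gripper value outside its range is refused whole. The fingers move at their own pace and stop on an object; "newtons" is the grip in N (left out, the last holds). Time passes only in rows, so rows that repeat a pose let the fingers close. It gives the time, the measured TCP pose, the force and the opening at its end, in the units of the state.
- sensors.get_obs(): the state, without advancing time (a new reading comes with each control period).
- get_image(name): name is "scene" or "top" or "wrist"; returns a dict with "image" (480x640x3 uint8, red, green, blue), "K" (3x3 intrinsics, pixels), "R" (3x3) and "t" (3): a world point X has camera coordinates R X + t. Camera axes: x right, y down, z forward; pixel columns grow to the right and rows downward; lengths in m; the calibration is good to about 2 mm. A picture is of the moment at which its call begins. There is no depth.
- order.finish_job(): hands the job in, once; it reports no verdict.
The state is a dict: "t": time; "q": joint angles; "dq": joint speeds; "effort": joint torques, N m; "tool_pos": TCP position; "tool_rot": TCP orientation; "contact_force": force on the tool from outside, world axes, zero at the start; "wrist_torque": the same for the moment, N m; "opening": finger opening in m.
Only numpy, scipy, OpenCV 4.12 (cv2) and the standard library are available. Lean on these libraries where they do the work, as an engineer would, in place of code of your own. Each camera call takes 0.05 s, during which the arm holds its last target.

TASK

The hand lens has been left on the practical record sheet: lay it flat in the steel tray first, beside the stamp. Then take the self-inking stamp from the tray, stand it squarely in the middle of the one blank check panel, press it straight down all the way so that it prints, and lift it off without sliding it. Stand the stamp upright in the tray again; print nowhere else, drop nothing and leave the other things on the bench alone.

Things in the scene. Friction and masses are not known exactly. Their poses are not given: they have to be found in the camera images.
- tray: Fixed stainless instrument tray, open on top, 290 mm along its x by 220 mm along its y, walls 3 mm thick and 22 mm high, floor 3 mm thick. Origin at the centre of its underside, on the bench; x along its length, z up. The stamp stands in its +y half; the -y half is free for the lens.
- clipboard: Fixed A4 clipboard lying on the bench, 318 mm along its x by 230 mm along its y, with a white record sheet whose surface is 5 mm above the bench. The steel clip is at the +x end and rises 20 mm. Origin at the centre of its underside. Three check panels of one size stand in a column along x on the sheet's -y side, 61 mm apart; two already carry a dark barred imprint and one is blank. Which one is blank varies.
- blank_panel (a point): Centre of the blank check panel on the sheet's surface: a thin dark printed outline 50 mm along its x by 72 mm along its y, empty inside; z up.
- stamp: Frame of the self-inking stamp (loose, about 0.16 kg in all): dark grey, foot 46 mm along its x by 68 mm along its y, standing upright when its z is up. Origin at the centre of the foot's underside. The imprint, 18 by 48 mm, falls centred under the foot, long side along y, and is the same either way round.
- stamp_mid (a point): Centre of the stamp, 46.5 mm above the underside of its foot, axes as the frame's. Above it is the black handle cap: 40 mm wide along x, 62 mm along y, flat sides from 48 to 93 mm above the foot (its top is the stamp's top) when it is up. Grip the cap across x, with the fingertips not lower than 50 mm above the foot.
- plunger (a joint): Travel of the sprung handle cap down over the frame, in m: 0 up (at rest), 0.018 fully down at a rigid stop. It springs back. It starts to move at 4 N of push and takes 14 N to reach the stop; the die touches the paper from about 0.013 and prints fully from 0.015.
- lens: Loose hand lens of 80 g lying flat, black rim and handle, 180 mm long along its x and 12 mm thick; origin at mid-length on its underside, handle towards -x, z up. Rim 84 mm across, outside, centred 48 mm towards +x.
- lens_handle (a point): Middle of the lens's flat handle, 6 mm above its underside and 40 mm from the lens's origin towards -x. The handle is 86 mm long along x, 18 mm wide along y, 12 mm thick.
- lens_glass (a point): Centre of the lens's glass, 6 mm above its underside.
- mortar: Bystander: white porcelain mortar 100 mm wide and 58 mm high with its pestle leaning in it; origin under its centre.
- rack: Bystander: aluminium test-tube rack 206 mm long along its y, 60 mm deep, with tubes up to 123 mm high; origin under its centre.
- dropper: Bystander: brown dropper bottle 42 mm wide and 110 mm high; origin under its centre.
- wash_bottle: Bystander: white wash bottle 72 mm wide with a bent spout, 207 mm high; origin under its centre.
Not all that is in view belongs to the job. What is meant by the stamp is not red, and is the larger of those in its own colour.

How it is judged:
By the outcome, as a careful person would: the job done as asked, in the order asked, and still so for the second after the job is handed in, with the robot touching nothing.
It also fails if it takes over 67 s, if anything falls off the work surface, if the arm or the gripper's body presses on something with over 40 N, if the wrist force passes 120 N, or if a joint passes its speed limit or range.

## Working session

There is one attempt and no reset: what is moved stays moved. The work goes in short steps, Python scripts to look and compute and a tool call to move; the robot and the scene stay as the last step left them, time stands still between calls to the robot, and variables do not carry over. Pictures are saved under pics/ and viewed, and the job is handed in when it is done.

Besides the shell and the picture viewer there is one more tool, called as name(argument=value, ...) on one line, values as JSON. move_arm: Moves the arm, as the interface text tells. Its arguments: {"type":"object","properties":{"increments":{"type":"array"},"newtons":{"type":"number"}},"required":["increments"]}

```bash
ls; mkdir -p pics; cat > h.py <<'E'
import numpy as np,cv2
from station import sensors,get_image,order,ctrl
from scipy.spatial.transform import Rotation as Rn
def snap(name,fn):
    d=get_image(name); cv2.imwrite('pics/'+fn+'.png',d['image'][:,:,::-1]); np.savez('pics/'+fn+'.npz',**{k:np.array(v) for k,v in d.items()}); return d
def ray(fn,u,v,z):
    d=np.load('pics/'+fn+'.npz'); K,R,t=d['K'],d['R'],d['t'].ravel()
    c=-R.T@t; w=R.T@np.linalg.solve(K,[u,v,1.]); return c+w*(z-c[2])/w[2]
def proj(fn,X):
    d=np.load('pics/'+fn+'.npz'); p=d['K']@(d['R']@np.array(X)+d['t'].ravel()); return p[:2]/p[2]
def crop(fn,x0,y0,x1,y1,s,out):
    im=cv2.imread('pics/'+fn+'.png')[y0:y1,x0:x1]; cv2.imwrite('pics/'+out+'.png',cv2.resize(im,None,fx=s,fy=s,interpolation=cv2.INTER_CUBIC))
E
python3 - <<'E'
from h import *
np.set_printoptions(precision=4,suppress=True)
for n in ['scene','top','wrist']:
    d=snap(n,n+'0'); print(n,-np.array(d['R']).T@np.array(d['t']).ravel())
o=sensors.get_obs(); print(o); print(ctrl.nose_length, Rn.from_rotvec(o['tool_rot']).as_matrix())
E
```

```text
pics
scene [1.1548 0.0428 1.0446]
top [ 0.3847 -0.0062  1.1637]
wrist [0.1214 0.617  0.3734]
{'t': 0.15, 'q': array([ 1.142 ,  0.0532,  1.614 , -0.    ,  1.476 , -0.119 ]), 'dq': array([-0.    , -0.0025, -0.0022, -0.0002,  0.003 ,  0.0009]), 'effort': array([  0.0004, -39.4232, -37.0726,  -0.0001,   0.0045,  -0.    ]), 'tool_pos': array([0.1904, 0.5948, 0.2474]), 'tool_rot': array([-0.4846, -3.1036,  0.0025]), 'contact_force': array([ 0.1282, -0.1604,  0.2535]), 'wrist_torque': array([-0.04  , -0.0221,  0.0001]), 'opening': 0.08527714728017821}
0.017 [[-0.9524  0.3049 -0.0007]
 [ 0.3049  0.9524 -0.0015]
 [ 0.0002 -0.0016 -1.    ]]
```

View pics/top0.png

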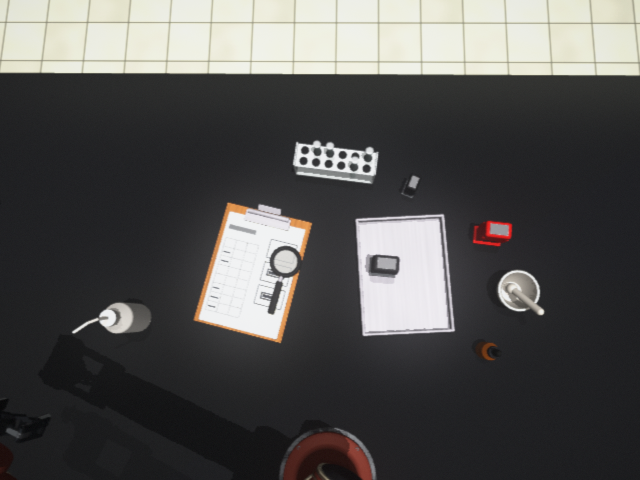

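View pics/scene0.png

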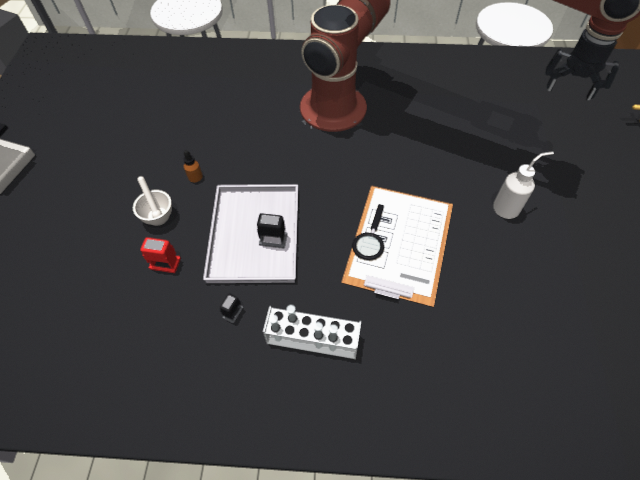

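View pics/wrist0.png

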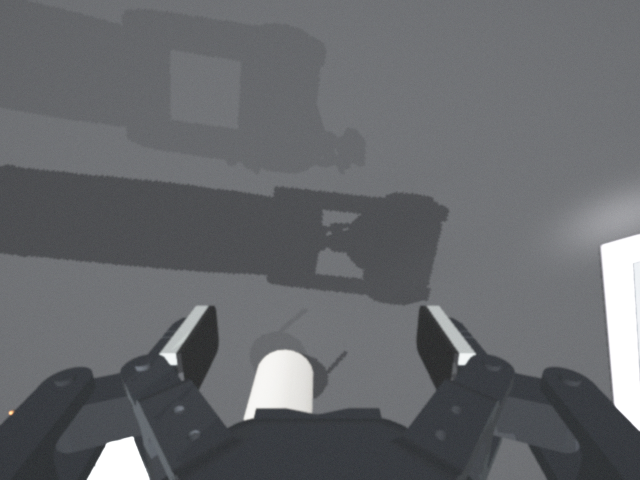

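Candidates for the stamp in the top view are the dark stamp in the tray (385,265), the small dark one (411,186) and the red one (495,232). The description picks the larger dark one, in the tray. I'll check that in a close crop.

```bash
python3 - <<'E'
from h import *
crop('top0',345,170,465,345,3.4,'c_tray'); crop('top0',190,195,320,345,4,'c_clip'); 
crop('scene0',200,180,310,330,4,'c_tray_s');crop('scene0',340,180,460,305,4.6,'c_clip_s')
E
```

```text
(no output)
```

View pics/c_tray.png

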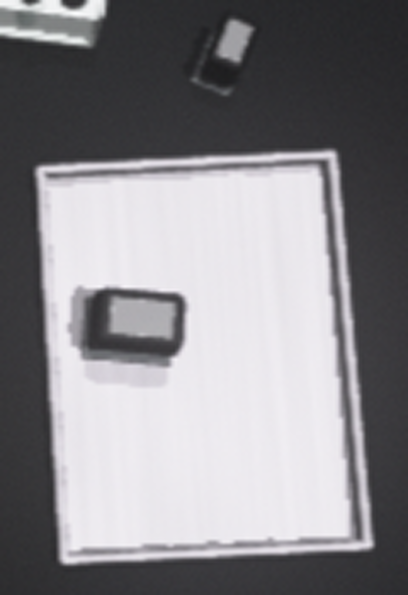

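View pics/c_clip.png

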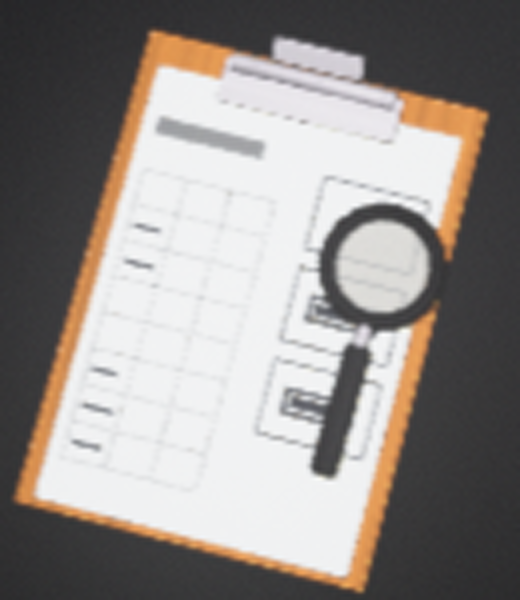

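View pics/c_tray_s.png

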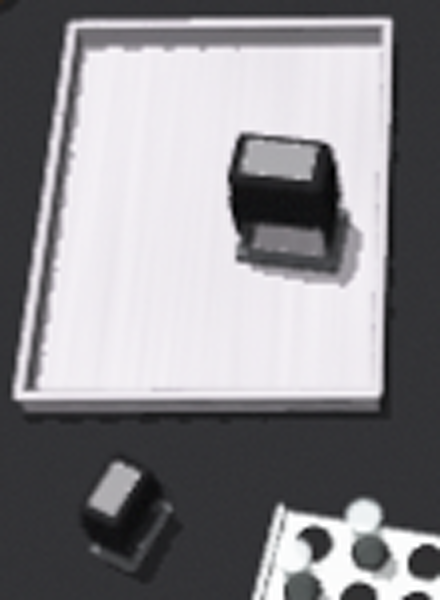

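View pics/c_clip_s.png

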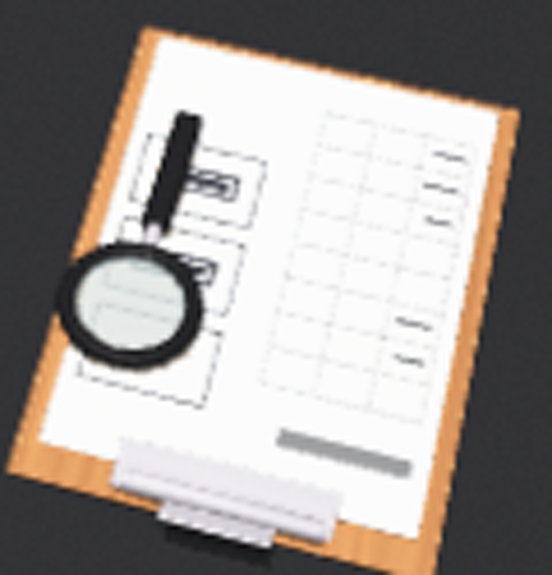

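The dark stamp in the tray is clearly larger than the small dark one outside, so that's the target. The blank panel is the +x one next to the clip, at about (282,250) in the top view, partly under the lens. Next I'll compute positions.

```bash
cat > m.py <<'E'
from h import *
np.set_printoptions(precision=4,suppress=True)
T=lambda a,z:np.array([ray('top0',345+(u+.5)/3.4-.5,170+(v+.5)/3.4-.5,z) for u,v in a])[:,:2]
C=lambda a,z:np.array([ray('top0',190+(u+.5)/4-.5,195+(v+.5)/4-.5,z) for u,v in a])[:,:2]
TS=lambda a,z:np.array([ray('scene0',200+(u+.5)/4-.5,180+(v+.5)/4-.5,z) for u,v in a])[:,:2]
CS=lambda a,z:np.array([ray('scene0',340+(u+.5)/4.6-.5,180+(v+.5)/4.6-.5,z) for u,v in a])[:,:2]
def rect(n,p):
    e=np.roll(p,-1,0)-p; print(n,'c',p.mean(0),'len',np.linalg.norm(e,axis=1),'dir',np.degrees(np.arctan2(e[:,1],e[:,0])))
rect('tray top',T([(37,166),(338,151),(373,548),(61,563)],.022))
rect('tray scn',TS([(382,402),(13,398),(69,19),(392,19)],.022))
rect('clip top',C([(150,30),(490,112),(363,592),(14,502)],.004))
rect('clip scn',CS([(435,578),(5,475),(145,26),(520,108)],.004))
rect('label top',T([(108,296),(181,296),(181,340),(108,340)],.096))
rect('label scn',TS([(316,178),(238,175),(246,138),(322,143)],.096))
rect('foot scn',TS([(338,272),(237,258),(245,205),(348,210)],.006))
print('lens top',C([(384,265),(358,345),(323,472)],.012+.005))
print('lens scn',CS([(129,305),(156,232),(188,115)],.012+.005))
print('panel top',C([(326,177),(305,250),(432,202)],.005),'scn',CS([(78,374),(205,408),(220,333)],.005))
print('imprints top',C([(285,342),(303,267),(256,432),(276,357)],.005))
E
python3 m.py
```

```text
tray top c [ 0.4934 -0.1871] len [0.2277 0.2954 0.2267 0.2958] dir [ -86.393  -176.5081   93.7076    3.6838]
tray scn c [ 0.4919 -0.1852] len [0.2272 0.2974 0.2265 0.2993] dir [ -87.5094 -176.3083   92.9659    3.8187]
clip top c [0.4967 0.198 ] len [0.2325 0.318  0.2305 0.318 ] dir [-103.0853  166.5692   76.9228  -13.0632]
clip scn c [0.4962 0.1996] len [0.2314 0.3215 0.2296 0.3174] dir [-101.8361  166.6058   77.1645  -13.0809]
label top c [ 0.5103 -0.1359] len [0.0509 0.0308 0.0506 0.0309] dir [-89.2049 179.4779  90.8301  -0.1055]
label scn c [ 0.5093 -0.1321] len [0.0481 0.0279 0.0477 0.0263] dir [-89.5804 177.2754  88.4791  -1.8969]
foot scn c [ 0.5092 -0.1337] len [0.0674 0.0414 0.0689 0.0482] dir [ -95.9942 -179.8268   89.7822   -2.0263]
lens top [[0.5218 0.1136]
 [0.4703 0.1287]
 [0.3901 0.1482]]
lens scn [[0.5249 0.1149]
 [0.4753 0.1299]
 [0.3915 0.1488]]
panel top [[0.5804 0.1544]
 [0.5323 0.1664]
 [0.5648 0.0848]] scn [[0.5639 0.0878]
 [0.5814 0.1577]
 [0.5332 0.1666]]
imprints top [[0.4725 0.1772]
 [0.5212 0.1673]
 [0.4147 0.1936]
 [0.4627 0.1826]]
```

```bash
cat >> h.py <<'E'
def go(x,y,z,yaw):  # yaw = world angle (deg) of tool y axis; returns increments cm/deg from measured pose
    o=sensors.get_obs(); p=o['tool_pos']; R=Rn.from_rotvec(o['tool_rot']).as_matrix()
    a=np.degrees(np.arctan2(R[1,1],R[0,1])); d=R.T@(np.array([x,y,z])-p)*100
    tw=-(yaw-a); tw=(tw+180)%360-180
    print('inc cm',np.round(d,2),'twist',round(tw,2),'| now',np.round(p,4),'yaw',round(a,2),'tilt',np.round(R[:2,2],4),'F',np.round(o['contact_force'],1),'op',round(o['opening'],4),'t',o['t'],'nose',ctrl.nose_length)
E
python3 - <<'E'
from h import *
print(ray('top0',125,318,.1), ray('top0',108,318,.2))
go(.4575,.1314,.30,75.4)
E
```

```text
[0.37164125 0.47857066 0.1       ] [0.37225984 0.46949462 0.2       ]
inc cm [-39.57 -36.    -5.21] twist -3.15 | now [0.1904 0.5948 0.2474] yaw 72.25 tilt [-0.0007 -0.0015] F [ 0.1 -0.2  0.3] op 0.0853 t 0.15 nose 0.017
```

move_arm(increments=[[0,0,-5.2,0,8],[-4.0,-3.6,-5.2,-1,7],[-8.0,-7.2,-5.2,-3.2,6],[-12.0,-10.8,-5.2,-3.2,5],[-16.0,-14.4,-5.2,-3.2,5]])

```text
t: 0.78
tool_pos: [0.2995, 0.4077, 0.3]
tool_rot: [0.397, 3.116, -0.0]
contact_force: [1.4, 0.2, 0.9]
opening: 0.0501
```

move_arm(increments=[[-4.1,-3.6,0,0,5],[-8.2,-7.2,0,0,5],[-12.3,-10.8,0,0,5],[-16.4,-14.4,0,0,5],[-20.5,-18,0,0,5]])

```text
t: 1.4
tool_pos: [0.4528, 0.1819, 0.3001]
tool_rot: [0.398, 3.116, 0.0]
contact_force: [0.5, 0.5, 0.1]
opening: 0.05
```

```bash
python3 - <<'E'
from h import *
go(.4575,.1314,.15,75.4)
E
```

```text
inc cm [-1.72 -4.77 15.01] twist 0.05 | now [0.4528 0.1819 0.3001] yaw 75.45 tilt [0.0001 0.0001] F [0.5 0.5 0.1] op 0.05 t 1.4 nose 0.017
```

move_arm(increments=[[-0.9,-2.4,5,0,5],[-1.7,-4.8,10,0,5],[-1.7,-4.8,13,0,5],[-1.7,-4.8,13,0,5]])

```text
t: 1.9
tool_pos: [0.4544, 0.1323, 0.1671]
tool_rot: [-0.398, -3.11, 0.003]
contact_force: [0.8, -0.4, -1.3]
opening: 0.0499
```

```bash
python3 - <<'E'
from h import *
snap('wrist','w1'); go(.4575,.1314,.03,75.4)
E
```

```text
inc cm [-0.21 -0.08 13.96] twist 0.04 | now [0.456  0.1327 0.1696] yaw 75.44 tilt [-0.0023 -0.0003] F [-0.1  0.3  0.8] op 0.05 t 1.95 nose 0.017
```

View pics/w1.png

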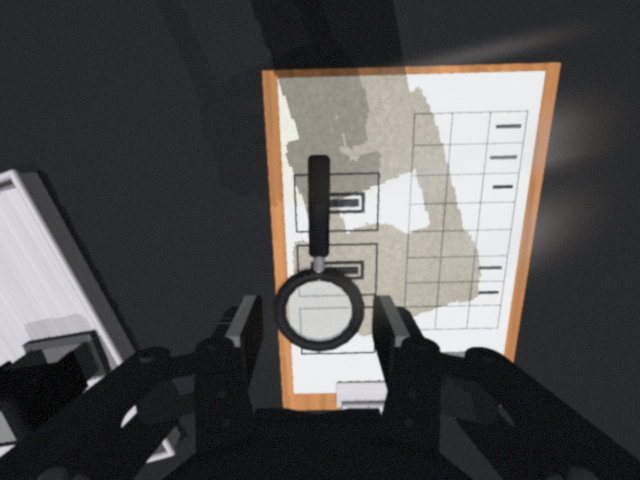

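```bash
python3 - <<'E'
from h import *
np.set_printoptions(precision=4,suppress=True)
a=ray('w1',319,158,.017);b=ray('w1',319,256,.017);c=ray('w1',319.5,309,.012)
print(a,b,c,np.degrees(np.arctan2((c-a)[1],(c-a)[0])), np.linalg.norm((a-b)[:2]))
P=[ray('w1',u,v,.005)[:2] for u,v in [(295,232),(378,231),(297,244),(377,244),(301,353),(378,350),(295,175),(379,174)]]
print(np.array(P))
go(.4575,.1314,.03,75.4)
E
```

```text
[0.3916 0.1498 0.017 ] [0.4701 0.1295 0.017 ] [0.521  0.1169 0.012 ] -14.289587024873102 0.08115131633236361
[[0.4472 0.1138]
 [0.4646 0.1843]
 [0.4582 0.1126]
 [0.4759 0.1811]
 [0.5655 0.0868]
 [0.5811 0.1602]
 [0.4001 0.127 ]
 [0.4169 0.195 ]]
inc cm [-0.21 -0.08 13.96] twist 0.04 | now [0.456  0.1327 0.1696] yaw 75.44 tilt [-0.0023 -0.0003] F [-0.1  0.3  0.8] op 0.05 t 1.95 nose 0.017
```

move_arm(increments=[[-0.1,0,5,0,4],[-0.1,0,10,0,4],[-0.1,0,13,0,4],[-0.1,0,14,0,4],[-0.1,0,14,0,4]], newtons=50)

```text
t: 2.58
tool_pos: [0.4588, 0.133, 0.0317]
tool_rot: [0.397, 3.115, 0.001]
contact_force: [-0.5, -0.5, -0.4]
opening: 0.0399
```

```bash
python3 - <<'E'
from h import *
snap('wrist','w2');go(.4572,.1322,.026,75.5)
E
```

```text
inc cm [ 0.19 -0.13  0.63] twist -0.03 | now [0.4593 0.133  0.0323] yaw 75.47 tilt [0.0033 0.0004] F [-0.5 -0.2  0.9] op 0.0401 t 2.625 nose 0.017
```

View pics/w2.png

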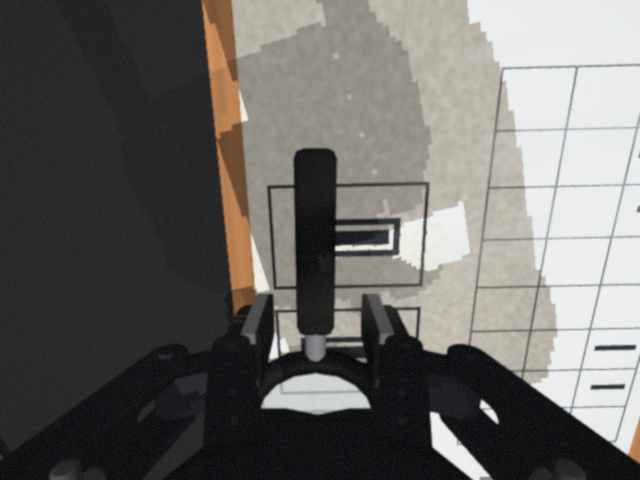

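```bash
python3 - <<'E'
from h import *
print([proj('w2',[.4593,.133,z]) for z in (.005,.011,.017,.03)], [ray('w2',u,v,.017)[:2] for u,v in [(316,332),(316,152),(297,250),(335,250)]])
E
```

```text
[array([317.30995122, 301.21671436]), array([317.33168128, 306.7182263 ]), array([317.35501424, 312.62555197]), array([317.41198625, 327.04944655])] [array([0.46887297, 0.12986838]), array([0.39032341, 0.15027906]), array([0.42790859, 0.13198276]), array([0.43205208, 0.14796724])]
```

move_arm(increments=[[0.4,-0.05,0,0,4],[0.4,-0.05,0.4,0,4],[0.4,-0.05,0.6,0,4],[0.4,-0.05,0.6,0,4]])

```text
t: 3.12
tool_pos: [0.4534, 0.1331, 0.0241]
tool_rot: [-0.398, -3.116, 0.0]
contact_force: [-0.6, 0.6, -0.4]
opening: 0.0404
```

move_arm(increments=[[0,0,0,0,2.5],[0,0,0,0,1.5],[0,0,0,0,1.2],[0,0,0,0,1.0],[0,0,0,0,1.0]])

```text
t: 3.75
tool_pos: [0.4538, 0.1331, 0.0245]
tool_rot: [0.398, 3.116, 0.0]
contact_force: [0.2, 0.1, 2.2]
opening: 0.0165
```

```bash
python3 - <<'E'
from h import *
snap('wrist','w3');go(.4572,.1322,.026,75.5)
E
```

```text
inc cm [-0.35 -0.01 -0.15] twist -0.05 | now [0.4538 0.1331 0.0245] yaw 75.45 tilt [0.0005 0.    ] F [-0.1 -0.   1.5] op 0.0167 t 3.8 nose 0.017
```

View pics/w3.png

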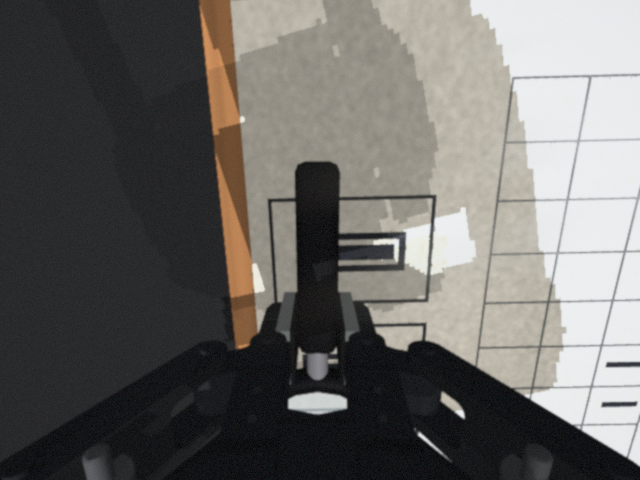

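move_arm(increments=[[0,0,-1,0,1.0],[0,0,-4,0,1.0],[0,0,-8,0,1.0],[0,0,-13,0,1.0],[0,0,-13,0,1.0]])

```text
t: 4.42
tool_pos: [0.4565, 0.1336, 0.1597]
tool_rot: [0.396, 3.107, 0.004]
contact_force: [-0.3, 0.8, -0.8]
opening: 0.0164
```

```bash
python3 - <<'E'
from h import *
snap('scene','s1');snap('wrist','w4');
crop('s1',300,120,460,320,3,'s1c')
th=np.radians(3.7);c=np.array([.4927,-.1862])
M=np.array([[np.cos(th),-np.sin(th)],[np.sin(th),np.cos(th)]])
# grip at lens x ~ : rim centre to grip
g=np.hypot(.522-.4538,.1155-.1331); print('grip->rim',g)
tgt=c+M@np.array([-.015+.048-g,-.058]); print('target',tgt); go(*tgt,.155,93.7-0.0)
E
```

```text
grip->rim 0.07043436661176138
target [ 0.45908653 -0.24649483]
inc cm [-10.08 -36.6   -0.05] twist -18.25 | now [0.4534 0.1331 0.1546] yaw 75.45 tilt [0.0005 0.0001] F [ 0.7  0.2 -2.1] op 0.0161 t 4.525 nose 0.017
```

View pics/s1c.png

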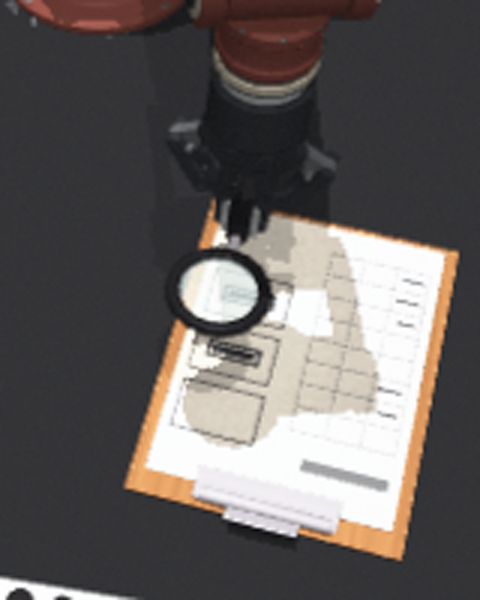

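View pics/w4.png

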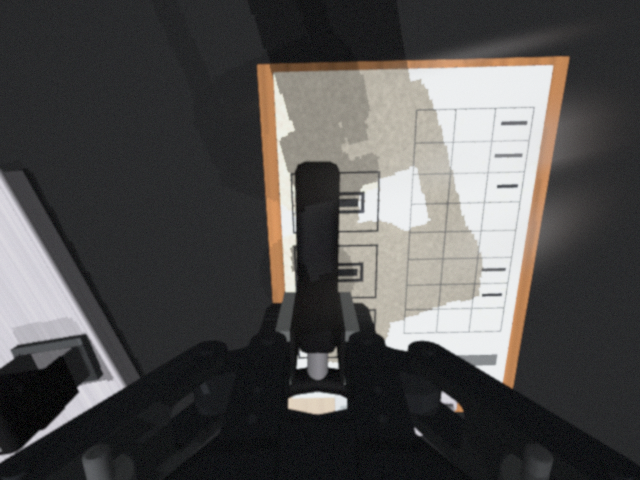

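The lens is held and level in the wrist view: the handle is at the same pixels, (318,163)–(318,350). I'll carry it to the tray.

move_arm(increments=[[-1,-4,0,-3,1.0],[-2.2,-8.5,0,-7,1.0],[-3.6,-13,0,-11,1.0],[-5,-18,0,-15,1.0],[-6.3,-23,0,-18.2,1.0]])

```text
t: 5.15
tool_pos: [0.4551, -0.1063, 0.1519]
tool_rot: [0.103, -3.136, -0.003]
contact_force: [1.4, 0.5, -2.0]
opening: 0.0164
```

```bash
python3 - <<'E'
from h import *
go(.459,-.2465,.155,93.7)
E
```

```text
inc cm [  0.54 -14.01  -0.34] twist 0.07 | now [ 0.4551 -0.1063  0.1519] yaw 93.77 tilt [-0.0039  0.0017] F [ 1.4  0.5 -2. ] op 0.0164 t 5.15 nose 0.017
```

move_arm(increments=[[0.2,-5,-0.3,0,1.0],[0.4,-10,-0.3,0,1.0],[0.5,-14,-0.3,0,1.0],[0.5,-14,-0.3,0,1.0],[0.5,-14,-0.3,0,1.0]])

```text
t: 5.78
tool_pos: [0.4597, -0.2443, 0.1553]
tool_rot: [0.1, -3.137, -0.004]
contact_force: [0.9, 0.3, -1.1]
opening: 0.0162
```

```bash
python3 - <<'E'
from h import *
snap('scene','s2');snap('wrist','w5');snap('top','t2');crop('s2',150,120,350,320,3,'s2c')
go(.459,-.2465,.03,93.7)
E
```

```text
inc cm [ 0.14 -0.26 12.65] twist 0.03 | now [ 0.4604 -0.244   0.1565] yaw 93.73 tilt [-0.0012  0.001 ] F [ 0.2  0.1 -0.6] op 0.0164 t 5.925 nose 0.017
```

View pics/s2c.png

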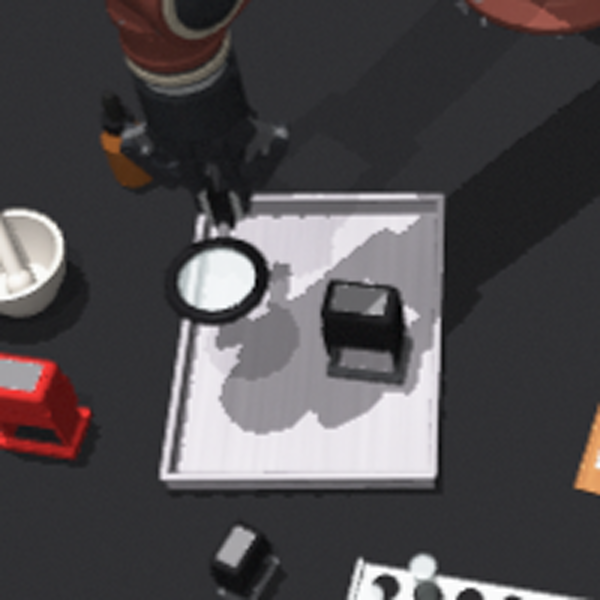

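View pics/w5.png

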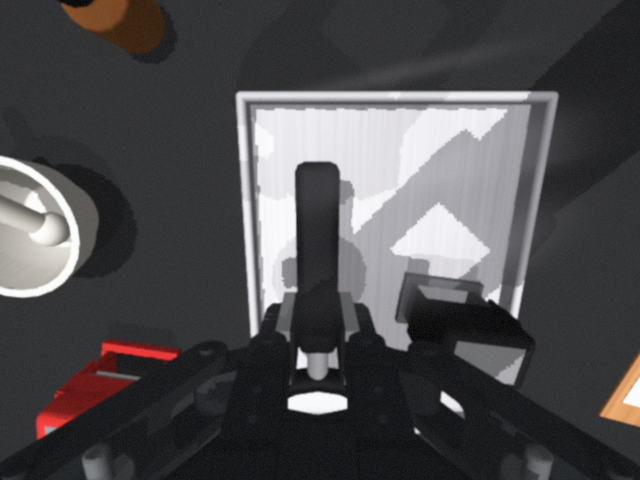

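```bash
python3 - <<'E'
from h import *
print([ray('w5',u,v,.022)[:2] for u,v in [(237,94),(557,95),(247,340)]])
th=np.radians(3.7);c=np.array([.4927,-.1862]);M=np.array([[np.cos(th),-np.sin(th)],[np.sin(th),np.cos(th)]])
for s in [(-.145,-.11),(-.145,.11)]: print(c+M@np.array(s))
go(.459,-.2465,.03,93.7)
E
```

```text
[array([ 0.35506192, -0.30708178]), array([ 0.34103361, -0.08130263]), array([ 0.55164117, -0.29886452])]
[ 0.35510079 -0.3053279 ]
[ 0.34090368 -0.08578647]
inc cm [ 0.14 -0.26 12.65] twist 0.03 | now [ 0.4604 -0.244   0.1565] yaw 93.73 tilt [-0.0012  0.001 ] F [ 0.2  0.1 -0.6] op 0.0164 t 5.925 nose 0.017
```

move_arm(increments=[[0.1,-0.2,4,0,1.0],[0.1,-0.2,8,0,1.0],[0.1,-0.2,11,0,1.0],[0.1,-0.2,12.4,0,1.0],[0.1,-0.2,12.4,0,1.0]])

```text
t: 6.55
tool_pos: [0.4595, -0.2466, 0.0327]
tool_rot: [0.101, -3.139, -0.002]
contact_force: [-0.7, 0.5, -1.6]
opening: 0.0162
```

```bash
python3 - <<'E'
from h import *
get_image('top'); get_image('top'); go(.459,-.2465,.023,93.7)
E
```

```text
inc cm [0.17 0.14 1.17] twist -0.02 | now [ 0.4608 -0.2478  0.0347] yaw 93.68 tilt [ 0.0019 -0.0014] F [ 1.1  0.4 -0.9] op 0.0161 t 6.65 nose 0.017
```

move_arm(increments=[[0,0,0.4,0,1.0],[0,0,0.8,0,1.0],[0,0,0.8,0,1.0]])

```text
t: 7.02
tool_pos: [0.4597, -0.2473, 0.0251]
tool_rot: [0.1, -3.14, -0.0]
contact_force: [0.3, -0.7, -1.7]
opening: 0.0168
```

```bash
python3 - <<'E'
from h import *
for i in range(3):
    get_image('top'); go(.459,-.2465,.023,93.7)
E
```

```text
inc cm [0.07 0.09 0.22] twist -0.06 | now [ 0.4597 -0.2474  0.0252] yaw 93.64 tilt [-0.0002  0.0001] F [ 0.4  0.7 -0.5] op 0.016 t 7.075 nose 0.017
inc cm [0.07 0.1  0.23] twist -0.06 | now [ 0.4598 -0.2475  0.0253] yaw 93.64 tilt [-0.  0.] F [-0.4  0.1 -0.7] op 0.0168 t 7.125 nose 0.017
inc cm [0.08 0.1  0.24] twist -0.06 | now [ 0.4599 -0.2475  0.0254] yaw 93.64 tilt [ 0.0001 -0.0001] F [ 0.3  0.  -1.2] op 0.0165 t 7.175 nose 0.017
```

move_arm(increments=[[0,0,0.2,0,1.0],[0,0,0.28,0,1.0],[0,0,0.28,0,1.0]])

```text
t: 7.55
tool_pos: [0.4599, -0.2475, 0.0226]
tool_rot: [-0.1, 3.14, -0.0]
contact_force: [-0.2, -0.2, 0.1]
opening: 0.0164
```

move_arm(increments=[[0,0,0,0,2.2],[0,0,0,0,3.0],[0,0,0,0,3.0],[0,0,-2,0,3.0],[0,0,-5,0,3.0]])

```text
t: 8.18
tool_pos: [0.4589, -0.2468, 0.0719]
tool_rot: [0.1, -3.138, -0.003]
contact_force: [1.1, -1.1, -0.0]
opening: 0.0302
```

move_arm(increments=[[0,0,-5,0,4],[0,0,-11,0,6],[0,0,-14,0,8],[0,0,-14,0,8]])

```text
t: 8.68
tool_pos: [0.4614, -0.2485, 0.2163]
tool_rot: [-0.1, 3.134, -0.007]
contact_force: [0.2, -0.9, -1.5]
opening: 0.08
```

```bash
python3 - <<'E'
from h import *
snap('top','t3');snap('wrist','w6');crop('t3',345,170,465,345,3.4,'t3c'); crop('t3',190,195,320,345,4,'t3p');go(.51,-.134,.2,90)
E
```

```text
inc cm [-5.76 10.97  1.17] twist 3.65 | now [ 0.4595 -0.2472  0.2117] yaw 93.65 tilt [-0.0007  0.0006] F [-0.2  1.  -0.7] op 0.0798 t 8.775 nose 0.017
```

View pics/t3c.png

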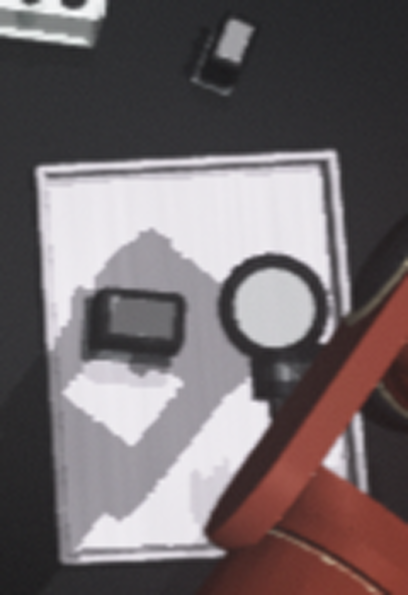

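View pics/w6.png

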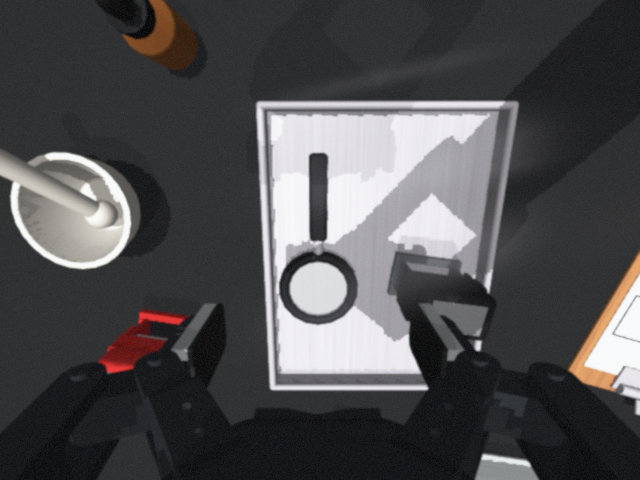

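View pics/t3p.png

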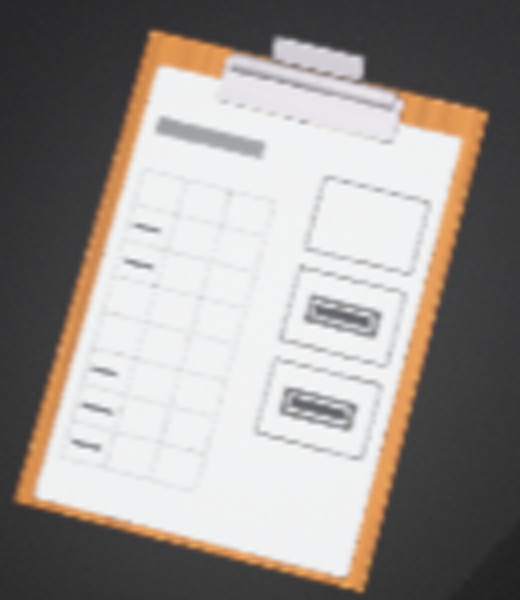

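```bash
python3 - <<'E'
from h import *
np.set_printoptions(precision=3,suppress=True)
print(sensors.get_obs()['q'])
P=np.array([ray('w6',u,v,.003+h)[:2] for u,v,h in [(397,250,.004),(463,261,.004)]]);d=P[1]-P[0];print(P,np.degrees(np.arctan2(d[1],d[0])),np.hypot(*d))
print('lens', ray('w6',318,153,.015),ray('w6',318,288,.012))
C=lambda a,z:np.array([ray('t3',190+(u+.5)/4-.5,195+(v+.5)/4-.5,z) for u,v in a])[:,:2]
for p in ([(326,177),(431,201),(413,275),(306,249)],[(302,266),(407,292),(389,366),(281,341)],[(277,357),(383,386),(364,460),(256,432)]):
    P=C(p,.005);e=np.roll(P,-1,0)-P;print(P.mean(0),np.linalg.norm(e,axis=1),np.degrees(np.arctan2(e[:,1],e[:,0])))
go(.51,-.134,.2,0); go(.51,-.134,.2,180)
E
```

```text
[-0.636 -0.171  1.889  0.     1.425 -2.271]
[[ 0.484 -0.164]
 [ 0.492 -0.095]] 83.9042168443642 0.07020822627075607
lens [ 0.393 -0.251  0.015] [ 0.529 -0.243  0.012]
[0.549 0.125] [0.071 0.05  0.072 0.049] [-102.213  167.87    77.14   -13.482]
[0.49  0.139] [0.07  0.049 0.072 0.05 ] [-103.077  167.879   77.927  -13.604]
[0.43  0.153] [0.071 0.048 0.072 0.049] [-104.279  167.147   76.619  -13.606]
inc cm [-5.76 10.97  1.17] twist 93.65 | now [ 0.46  -0.247  0.212] yaw 93.65 tilt [-0.001  0.001] F [-0.2  1.  -0.7] op 0.0798 t 8.775 nose 0.017
inc cm [-5.76 10.97  1.17] twist -86.35 | now [ 0.46  -0.247  0.212] yaw 93.65 tilt [-0.001  0.001] F [-0.2  1.  -0.7] op 0.0798 t 8.775 nose 0.017
```

Lens lies flat in the tray's free half. Wrist view: handle end (318,153), glass (318,288), inside the walls. Now turn and hover over the stamp.

move_arm(increments=[[-1.2,2.2,0,10,8],[-2.4,4.4,0,20,8],[-3.6,6.6,0,30,8],[-4.8,8.8,0,40,8],[-5.8,11,0,50,8]])

```text
t: 9.4
tool_pos: [0.5098, -0.1327, 0.2094]
tool_rot: [-1.243, -2.88, 0.0]
contact_force: [0.3, 0.5, -0.2]
opening: 0.0799
```

move_arm(increments=[[0,0,0,10,8],[0,0,0,20,8],[0,0,0,30,8],[0,0,0,40,8],[0,0,0,45,8]])

```text
t: 10.02
tool_pos: [0.5094, -0.1334, 0.2094]
tool_rot: [-2.248, -2.188, 0.003]
contact_force: [1.3, 0.3, -0.2]
opening: 0.0801
```

```bash
python3 - <<'E'
from h import *
get_image('top');get_image('top')
snap('wrist','w7');go(.51,-.134,.2,0)
E
```

```text
inc cm [-0.04  0.04  1.01] twist -1.27 | now [ 0.5097 -0.1336  0.2101] yaw -1.27 tilt [-0.0037  0.0015] F [ 1.  -0.5  0.7] op 0.08 t 10.175 nose 0.017
```

View pics/w7.png

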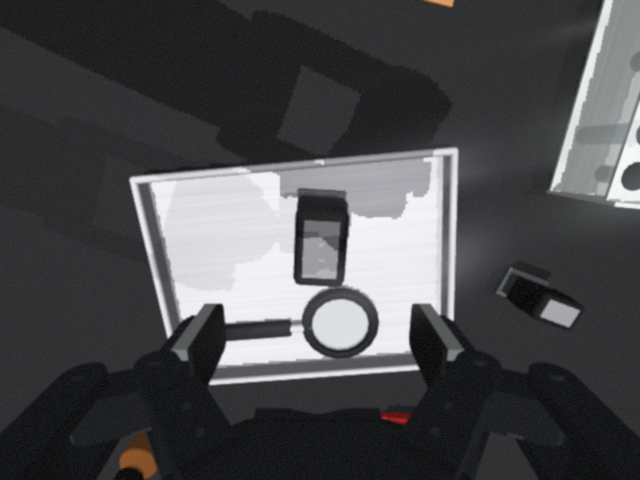

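```bash
python3 - <<'E'
from h import *
crop('w7',270,170,380,300,4.5,'w7c')
E
```

```text
(no output)
```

View pics/w7c.png

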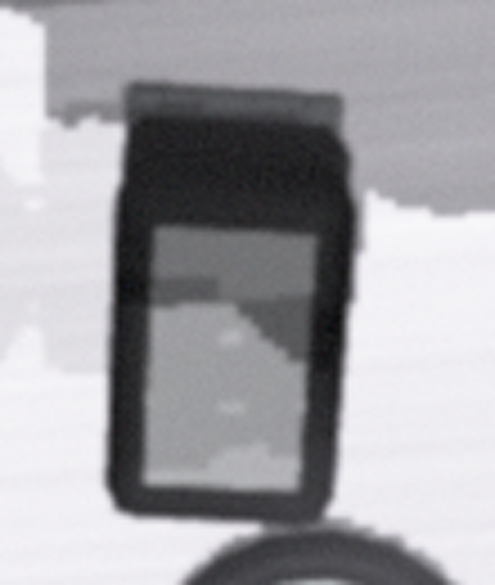

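```bash
python3 - <<'E'
from h import *
np.set_printoptions(precision=4,suppress=True)
W=lambda a,z:np.array([ray('w7',270+(u+.5)/4.5-.5,170+(v+.5)/4.5-.5,z) for u,v in a])[:,:2]
def rect(n,p):
    e=np.roll(p,-1,0)-p; print(n,'c',p.mean(0),'len',np.linalg.norm(e,axis=1),'dir',np.degrees(np.arctan2(e[:,1],e[:,0])))
rect('label',W([(154,226),(318,234),(301,492),(142,487)],.096))
P=W([(128,82),(344,93)],.008);print(P,P.mean(0),np.degrees(np.arctan2(*(P[1]-P[0])[::-1])),np.hypot(*(P[1]-P[0])))
E=W([(110,490),(332,500)],.093);print(E)
go(.51,-.134,.2,0)
E
```

```text
label c [ 0.5117 -0.1338] len [0.0263 0.0444 0.0268 0.0448] dir [ -4.1305 -93.9249 176.8248  85.4459]
[[ 0.4914 -0.0974]
 [ 0.5375 -0.1007]] [ 0.5145 -0.0991] -4.198094554409905 0.046157193386614025
[[ 0.4909 -0.1569]
 [ 0.5288 -0.1596]]
inc cm [-0.04  0.04  1.01] twist -1.27 | now [ 0.5097 -0.1336  0.2101] yaw -1.27 tilt [-0.0037  0.0015] F [ 1.  -0.5  0.7] op 0.08 t 10.175 nose 0.017
```

move_arm(increments=[[0,0.1,3,2.7,8],[0,0.1,7,2.7,8],[0,0.1,10,2.7,8],[0,0.1,12,2.7,8],[0,0.1,12,2.7,8]])

```text
t: 10.8
tool_pos: [0.5096, -0.1331, 0.0894]
tool_rot: [-2.293, -2.139, 0.004]
contact_force: [-0.5, -0.3, 0.0]
opening: 0.08
```

```bash
python3 - <<'E'
from h import *
get_image('top');get_image('top')
snap('wrist','w8');snap('scene','s3');crop('s3',150,100,350,300,3,'s3c');go(.511,-.1336,.074,-4)
E
```

```text
inc cm [ 0.06 -0.16  1.97] twist -0.03 | now [ 0.5125 -0.1343  0.0937] yaw -4.03 tilt [ 0.0018 -0.0008] F [ 0.1 -0.4  1.1] op 0.0803 t 11.0 nose 0.017
```

View pics/w8.png

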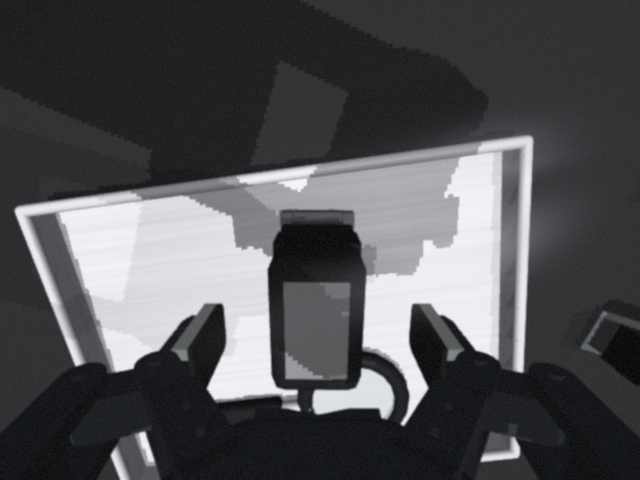

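View pics/s3c.png

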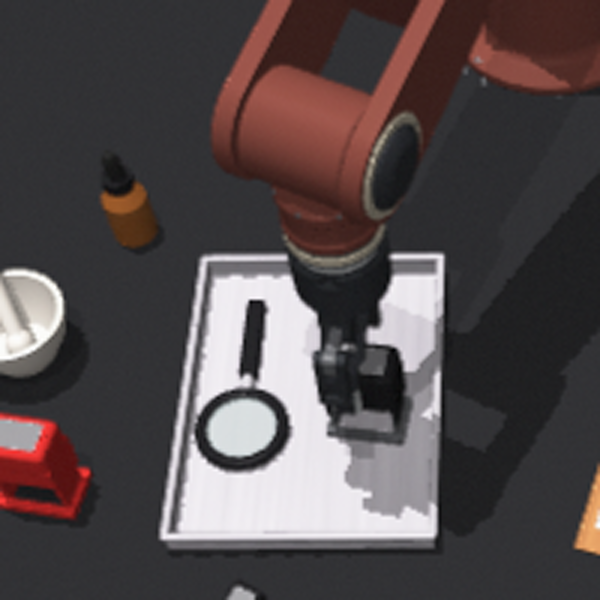

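```bash
python3 - <<'E'
from h import *
print(proj('w8',[.5125,-.1343,.096]), np.mean([ray('w8',u,v,.096)[:2] for u,v in [(284,283),(351,283),(349,380),(286,380)]],axis=0))
go(.511,-.1336,.074,-4)
E
```

```text
[318.90962046 333.31802242] [ 0.51191294 -0.13444637]
inc cm [ 0.06 -0.16  1.97] twist -0.03 | now [ 0.5125 -0.1343  0.0937] yaw -4.03 tilt [ 0.0018 -0.0008] F [ 0.1 -0.4  1.1] op 0.0803 t 11.0 nose 0.017
```

move_arm(increments=[[0,0,0.8,0,8],[0,0,1.6,0,8],[0,0,1.6,0,8],[0,0,1.6,0,8]], newtons=60)

```text
t: 11.5
tool_pos: [0.5117, -0.134, 0.0764]
tool_rot: [-2.298, -2.142, 0.0]
contact_force: [-0.3, -0.6, -0.1]
opening: 0.0801
```

move_arm(increments=[[0,0,0,0,6],[0,0,0,0,5],[0,0,0,0,4.2],[0,0,0,0,3.4],[0,0,0,0,3.4]])

```text
t: 12.12
tool_pos: [0.5118, -0.134, 0.0768]
tool_rot: [2.298, 2.141, 0.0]
contact_force: [-1.7, -0.1, 0.6]
opening: 0.0393
```

```bash
python3 - <<'E'
from h import *
snap('wrist','w9');go(.511,-.1336,.074,-4)
E
```

```text
inc cm [ 0.04 -0.08  0.28] twist -0.05 | now [ 0.5118 -0.134   0.0768] yaw -4.05 tilt [ 0.0002 -0.0001] F [-0.8 -0.2  3.2] op 0.0393 t 12.175 nose 0.017
```

View pics/w9.png

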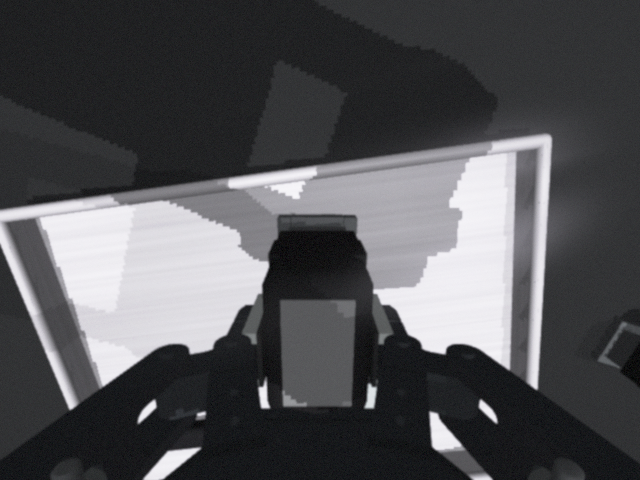

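move_arm(increments=[[0,0,-1,0,3.4],[0,0,-4,0,3.4],[0,0,-8,0,3.4],[0,0,-10,0,3.4],[0,0,-10,0,3.4]])

```text
t: 12.8
tool_pos: [0.5127, -0.1344, 0.1783]
tool_rot: [2.296, 2.139, 0.002]
contact_force: [0.7, 0.1, -2.1]
opening: 0.0393
```

```bash
python3 - <<'E'
from h import *
snap('wrist','w10');go(.549,.1265,.175,-13.2)
E
```

```text
inc cm [26.25  1.88  0.13] twist 9.15 | now [ 0.5117 -0.134   0.1763] yaw -4.05 tilt [ 0.0003 -0.0001] F [-0.1  0.4 -1.9] op 0.0395 t 12.85 nose 0.017
```

View pics/w10.png

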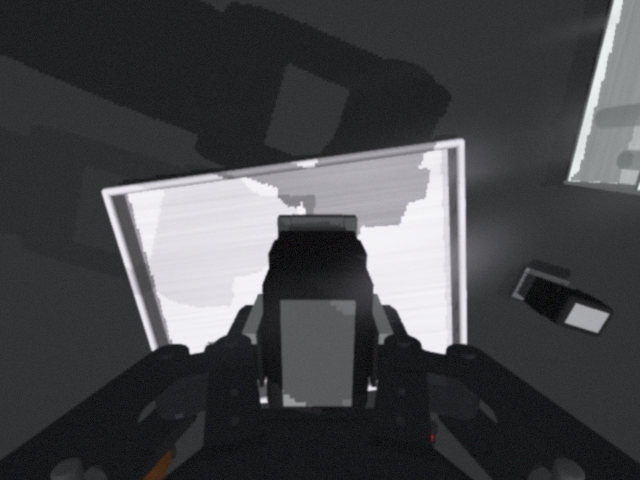

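move_arm(increments=[[3,0.2,0,2,3.4],[7,0.6,0,4,3.4],[11,1.0,0,6,3.4],[15,1.6,0,9.1,3.4],[17,1.9,0,9.1,3.4]])

```text
t: 13.48
tool_pos: [0.5415, 0.036, 0.174]
tool_rot: [-2.457, -1.953, 0.005]
contact_force: [0.7, 0.2, -1.0]
opening: 0.0392
```

move_arm(increments=[[0,0,0,0,3.4],[0,0,0,0,3.4]])

```text
t: 13.72
tool_pos: [0.5422, 0.0335, 0.1756]
tool_rot: [-2.461, -1.952, 0.002]
contact_force: [0.3, -0.4, -1.5]
opening: 0.0392
```

```bash
python3 - <<'E'
from h import *
snap('wrist','w11');go(.549,.1265,.175,-13.2)
E
```

```text
inc cm [ 9.23 -1.48  0.09] twist 0.0 | now [0.5423 0.0333 0.1759] yaw -13.2 tilt [-0.0011 -0.0004] F [-0.1 -0.2 -1. ] op 0.0391 t 13.775 nose 0.017
```

View pics/w11.png

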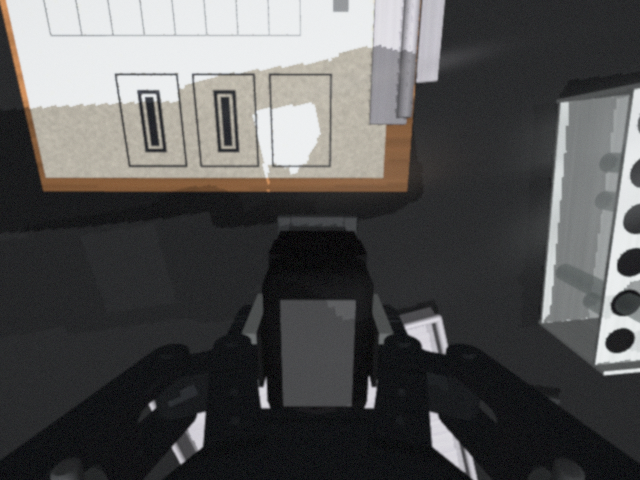

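```bash
python3 - <<'E'
from h import *
np.set_printoptions(precision=4,suppress=True)
crop('w11',180,60,345,180,4.5,'w11c'); crop('w11',260,205,375,255,6,'w11f')
for p in ([(269.5,74),(331,74),(330.5,166),(271.5,166)],[(193,74),(255,74),(258,166),(200,166)],[(116.5,74),(178,74),(187,166.5),(129,166.5)]):
    P=np.array([ray('w11',*q,.005)[:2] for q in p]);e=np.roll(P,-1,0)-P;print(P.mean(0),np.linalg.norm(e,axis=1),np.degrees(np.arctan2(e[:,1],e[:,0])))
E
```

```text
[0.5501 0.1269] [0.0488 0.071  0.0503 0.071 ] [ -13.1657 -102.8284  166.848    75.9224]
[0.4907 0.1407] [0.0492 0.071  0.0495 0.071 ] [ -13.1657 -104.0896  166.848    75.6693]
[0.4315 0.1544] [0.0488 0.0714 0.0495 0.0714] [ -13.1657 -103.712   166.848    75.7137]
```

View pics/w11c.png

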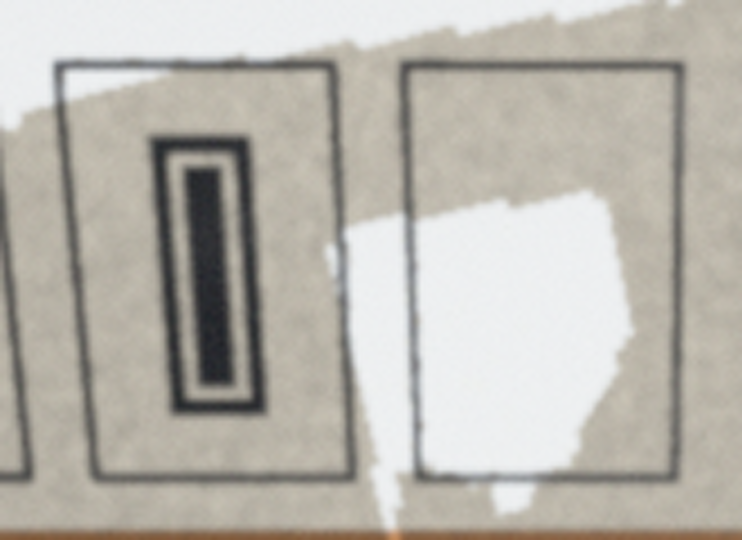

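View pics/w11f.png

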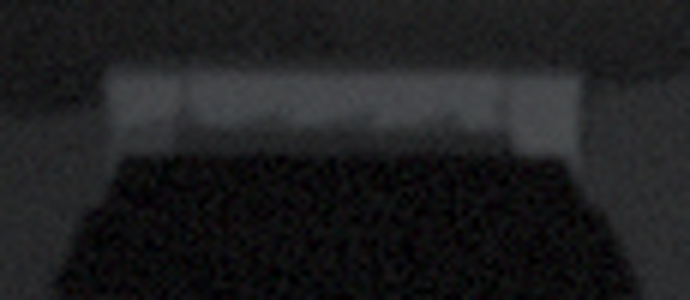

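```bash
python3 - <<'E'
from h import *
np.set_printoptions(precision=4,suppress=True)
d=np.load('pics/w11.npz');th=np.radians(-13.2);ex=np.array([np.cos(th),np.sin(th)]);ey=np.array([-ex[1],ex[0]]);tcp=np.array([.5423,.0333])
for z in (.102,.105,.108,.111):
    A=[ray('w11',u,216.7,z)[:2] for u in (277.5,356.8)];m=(A[0]+A[1])/2;r=m-tcp
    print(z,np.linalg.norm(A[1]-A[0]),'mid rel tcp x',r@ex,'y',r@ey)
L=np.mean([ray('w11',u,v,.1759-.0738+.093)[:2] for u,v in [(280,299),(355,299),(353,407),(282,407)]],axis=0)-tcp;print(L@ex,L@ey)
print(proj('w11',[*tcp,.19]))
go(.549,.1265,.175,-13.2)
E
```

```text
0.102 0.047483375062666706 mid rel tcp x -8.246851567163146e-05 y 0.03287526247712283
0.105 0.046770148419131186 mid rel tcp x -8.026257663978852e-05 y 0.033474316082410575
0.108 0.04605692177559568 mid rel tcp x -7.805663760805225e-05 y 0.0340733696876983
0.111 0.045343695132060276 mid rel tcp x -7.585069857631684e-05 y 0.034672423292986025
0.00015484454066523864 0.0002047071259732091
[317.0834 348.3189]
inc cm [ 9.23 -1.48  0.09] twist 0.0 | now [0.5423 0.0333 0.1759] yaw -13.2 tilt [-0.0011 -0.0004] F [-0.1 -0.2 -1. ] op 0.0391 t 13.775 nose 0.017
```

Panel outline corners in the wrist view are (269,74),(331,74),(330,166),(271,166), which put its centre at (0.550, 0.127) and its yaw at -13.2°. The foot in hand is centred on the TCP to under 1 mm.

move_arm(increments=[[3,-0.4,0,0,3.4],[6,-0.8,0,0,3.4],[9.2,-1.4,0,0,3.4],[9.2,-1.4,3,0,3.4],[9.2,-1.4,6,0,3.4]])

```text
t: 14.4
tool_pos: [0.5505, 0.1264, 0.1164]
tool_rot: [2.461, 1.951, 0.002]
contact_force: [0.2, 0.1, -2.2]
opening: 0.0393
```

move_arm(increments=[[0,0,0,0,3.4],[0,0,0,0,3.4],[0,0,0,0,3.4]])

```text
t: 14.78
tool_pos: [0.5513, 0.1268, 0.1185]
tool_rot: [2.46, 1.951, 0.004]
contact_force: [-1.0, 0.0, -2.2]
opening: 0.0396
```

```bash
python3 - <<'E'
from h import *
snap('wrist','w12');snap('top','t4');go(.5499,.1267,.0818,-13.2)
E
```

```text
inc cm [-0.05 -0.11  3.63] twist 0.03 | now [0.5509 0.1269 0.1181] yaw -13.17 tilt [0.0026 0.0003] F [ 0.2  1.3 -1.2] op 0.0393 t 14.875 nose 0.017
```

View pics/w12.png

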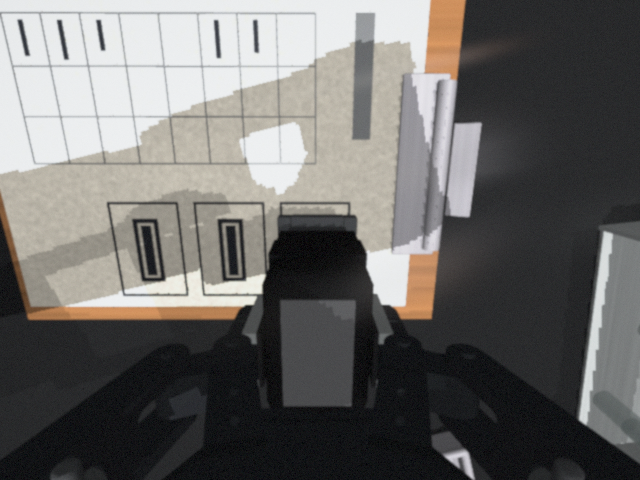

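```bash
python3 - <<'E'
from h import *
th=np.radians(-13.2);ex=np.array([np.cos(th),np.sin(th)]);ey=np.array([-ex[1],ex[0]])
A=[ray('w12',u,203,.005)[:2] for u in (281,349.5)];print(np.linalg.norm(A[1]-A[0]),(A[0]+A[1])/2-.036*ey)
B=[ray('w12',u,203,.005)[:2] for u in (195,263.5)];print((B[0]+B[1])/2-.036*ey+.061*ex)
for i in range(3): get_image('top'); go(.5499,.1267,.0818,-13.2)
E
```

```text
0.048650821425050325 [0.55021324 0.12577296]
[0.55019045 0.12578541]
inc cm [-0.05 -0.08  3.6 ] twist 0.04 | now [0.5507 0.127  0.1178] yaw -13.16 tilt [0.0021 0.0002] F [ 0.6 -0.3 -1.9] op 0.0394 t 14.925 nose 0.017
inc cm [-0.04 -0.06  3.57] twist 0.05 | now [0.5505 0.127  0.1175] yaw -13.15 tilt [0.0016 0.0001] F [ 0.4 -0.6 -2. ] op 0.0394 t 14.975 nose 0.017
inc cm [-0.04 -0.04  3.54] twist 0.05 | now [0.5503 0.127  0.1172] yaw -13.15 tilt [0.0011 0.0001] F [ 0.6 -0.3 -2.3] op 0.0395 t 15.025 nose 0.017
```

move_arm(increments=[[-0.05,0,1.2,0,3.4],[-0.05,0,2.2,0,3.4],[-0.05,0,3.0,0,3.4],[-0.05,0,3.2,0,3.4],[-0.05,0,3.2,0,3.4]], newtons=80)

```text
t: 15.65
tool_pos: [0.5498, 0.1265, 0.0843]
tool_rot: [-2.461, -1.952, 0.0]
contact_force: [0.1, 0.1, -0.8]
opening: 0.0392
```

```bash
python3 - <<'E'
from h import *
for i in range(5): get_image('top')
snap('wrist','w13');snap('scene','s4');crop('s4',320,160,460,310,4,'s4c');go(.55,.1264,.079,-13.2)
E
```

```text
inc cm [-0.02 -0.    0.59] twist 0.05 | now [0.5501 0.1266 0.0849] yaw -13.15 tilt [0.0006 0.0001] F [-0.5  0.3 -1.6] op 0.0388 t 16.0 nose 0.017
```

View pics/w13.png

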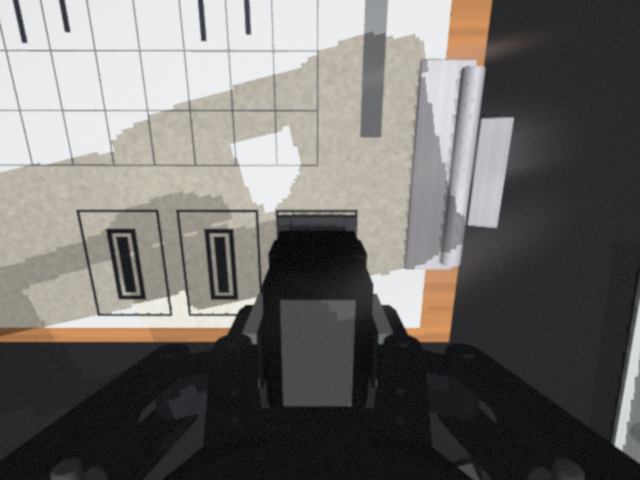

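View pics/s4c.png

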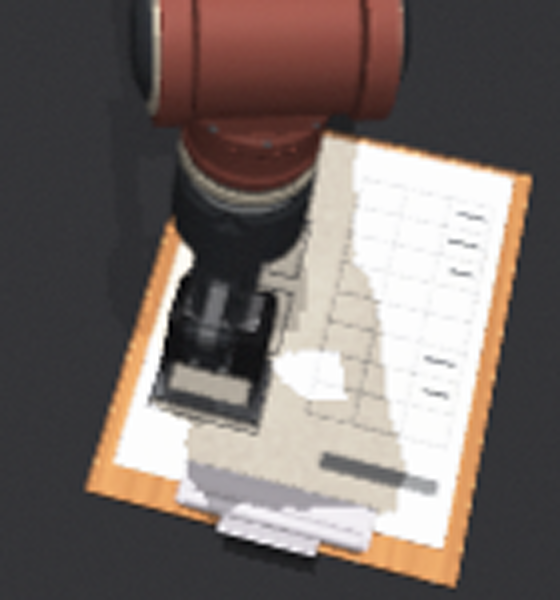

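```bash
python3 - <<'E'
from h import *
crop('w13',260,200,375,240,6,'w13c')
th=np.radians(-13.2);ex=np.array([np.cos(th),np.sin(th)]);ey=np.array([-ex[1],ex[0]])
A=[ray('w13',u,211,.005)[:2] for u in (277,357)];print(np.linalg.norm(A[1]-A[0]),(A[0]+A[1])/2-.036*ey)
go(.55,.1264,.079,-13.2)
E
```

```text
0.049196661714817735 [0.55008399 0.1256359 ]
inc cm [-0.02 -0.    0.59] twist 0.05 | now [0.5501 0.1266 0.0849] yaw -13.15 tilt [0.0006 0.0001] F [-0.5  0.3 -1.6] op 0.0388 t 16.0 nose 0.017
```

View pics/w13c.png

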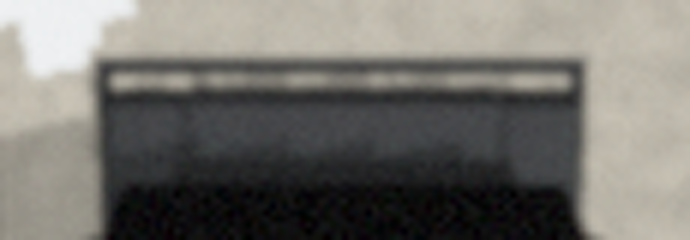

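move_arm(increments=[[-0.05,0,0,0,3.4],[-0.05,0,0.3,0,3.4],[-0.05,0,0.5,0,3.4],[-0.05,0,0.6,0,3.4],[-0.05,0,0.7,0,3.4]])

```text
t: 16.62
tool_pos: [0.5498, 0.1261, 0.0781]
tool_rot: [-2.461, -1.953, 0.0]
contact_force: [-3.0, 0.2, 4.1]
opening: 0.0391
```

move_arm(increments=[[0,0,0,0,3.4],[0,0,0,0,3.4]])

```text
t: 16.88
tool_pos: [0.5498, 0.1261, 0.0778]
tool_rot: [2.461, 1.952, 0.0]
contact_force: [-2.7, 0.1, 2.8]
opening: 0.0391
```

```bash
python3 - <<'E'
from h import *
snap('wrist','w14');go(.55,.126,.0608,-13.2)
E
python3 - <<'E'
from h import *
crop('w14',240,190,395,310,5,'w14c')
E
```

```text
inc cm [-0.01  0.02  1.7 ] twist 0.05 | now [0.5499 0.1261 0.0778] yaw -13.15 tilt [0.0002 0.    ] F [-2.6  0.   3.8] op 0.0392 t 16.925 nose 0.017
```

View pics/w14c.png

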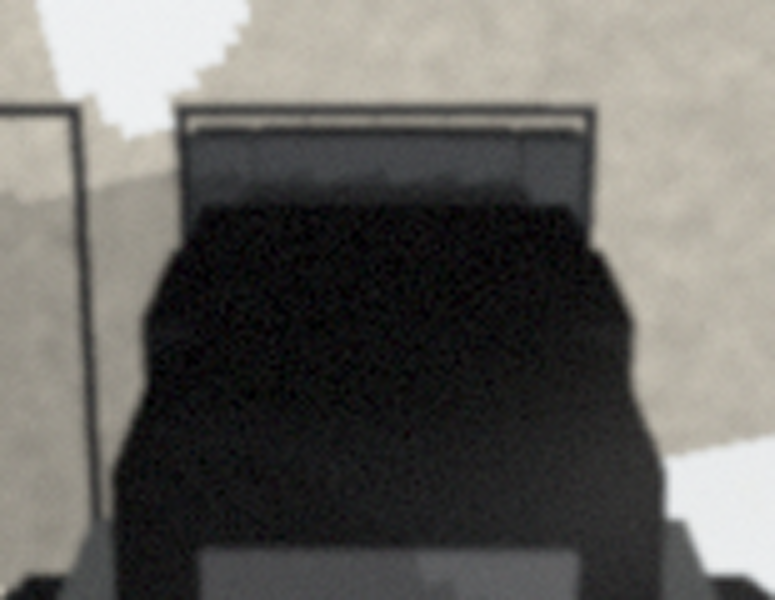

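move_arm(increments=[[0,0,0.3,0,3.4],[0,0,0.6,0,3.4],[0,0,0.9,0,3.4],[0,0,1.2,0,3.4],[0,0,1.4,0,3.4]])

```text
t: 17.55
tool_pos: [0.5501, 0.1261, 0.0646]
tool_rot: [2.461, 1.952, 0.0]
contact_force: [-5.9, -0.9, 11.0]
opening: 0.0389
```

move_arm(increments=[[0,0,0.1,0,3.4],[0,0,0.2,0,3.4],[0,0,0.25,0,3.4],[0,0,0.25,0,3.4]])

```text
t: 18.05
tool_pos: [0.5501, 0.1261, 0.0625]
tool_rot: [2.461, 1.953, 0.0]
contact_force: [-6.7, -0.1, 10.9]
opening: 0.0389
```

```bash
python3 - <<'E'
from h import *
snap('wrist','w15');o=sensors.get_obs();print(o['wrist_torque'],o['contact_force']);go(.55,.126,.0608,-13.2)
crop('w15',240,190,395,310,5,'w15c')
E
```

```text
[-1.86159716e-01  1.06498166e+00  6.60186333e-04] [-6.85756999 -1.5163015  12.3442823 ]
inc cm [-0.02 -0.01  0.17] twist 0.06 | now [0.5501 0.1261 0.0625] yaw -13.14 tilt [ 0.0001 -0.    ] F [-6.9 -1.5 12.3] op 0.0392 t 18.1 nose 0.017
```

View pics/w15c.png

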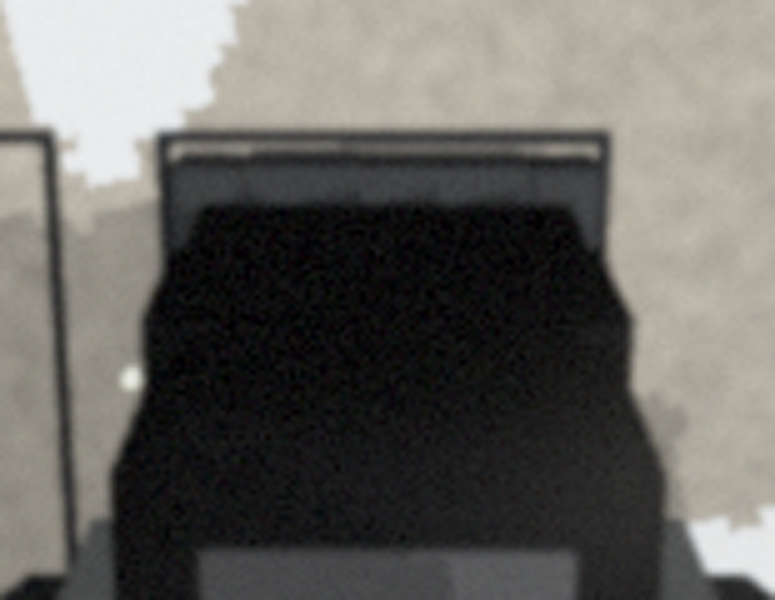

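move_arm(increments=[[0,-0.02,0.1,0,3.4],[0,-0.02,0.2,0,3.4],[0,-0.02,0.25,0,3.4],[0,-0.02,0.25,0,3.4]])

```text
t: 18.6
tool_pos: [0.5502, 0.1261, 0.0608]
tool_rot: [2.461, 1.952, 0.0]
contact_force: [-8.2, -1.1, 16.5]
opening: 0.039
```

move_arm(increments=[[0,0,0.1,0,3.4],[0,0,0.15,0,3.4],[0,0,0.15,0,3.4]])

```text
t: 18.98
tool_pos: [0.5502, 0.1262, 0.0607]
tool_rot: [-2.461, -1.953, 0.001]
contact_force: [-12.3, -2.7, 24.1]
opening: 0.0391
```

```bash
python3 - <<'E'
from h import *
snap('wrist','w16');go(.55,.126,.0788,-13.2)
crop('w16',240,190,395,310,5,'w16c')
E
```

```text
inc cm [-0.02 -0.02 -1.81] twist 0.06 | now [0.5502 0.1262 0.0607] yaw -13.14 tilt [-0.0005 -0.0003] F [-13.   -1.5  24.8] op 0.0394 t 19.025 nose 0.017
```

View pics/w16c.png

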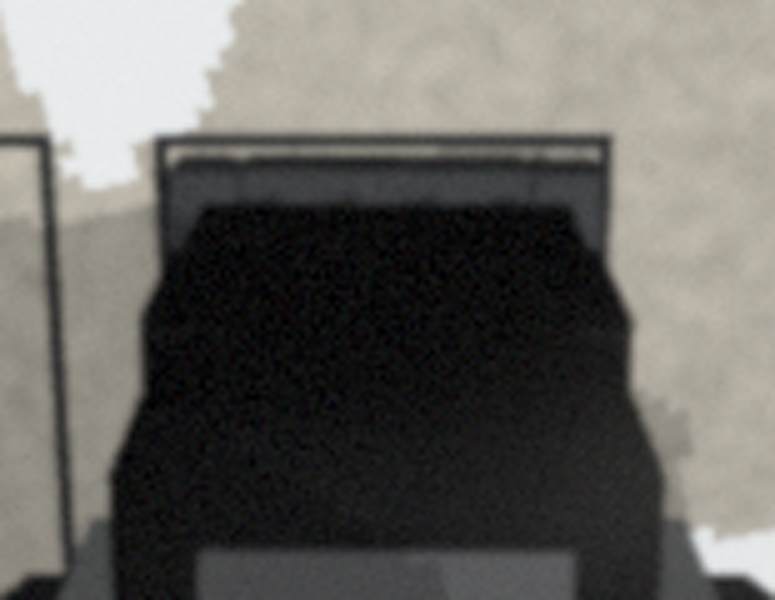

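move_arm(increments=[[0,0,-0.3,0,3.4],[0,0.01,-0.7,0,3.4],[0,0.02,-1.2,0,3.4],[0,0.02,-1.7,0,3.4],[0,0.02,-2.0,0,3.4]])

```text
t: 19.65
tool_pos: [0.5501, 0.1261, 0.0775]
tool_rot: [2.461, 1.952, 0.001]
contact_force: [-1.1, 0.3, 3.6]
opening: 0.0391
```

```bash
python3 - <<'E'
from h import *
go(.55,.126,.0788,-13.2)
E
```

```text
inc cm [-0.01 -0.01 -0.13] twist 0.05 | now [0.5501 0.1261 0.0775] yaw -13.15 tilt [0.0011 0.0001] F [-1.1  0.3  3.6] op 0.0391 t 19.65 nose 0.017
```

move_arm(increments=[[0,0,-0.2,0,3.4],[0,0,-0.5,0,3.4],[0,0,-2,0,3.4],[0,0,-6,0,3.4],[0,0,-9.5,0,3.4]])

```text
t: 20.27
tool_pos: [0.5498, 0.1261, 0.1736]
tool_rot: [2.461, 1.952, 0.001]
contact_force: [0.6, 0.3, -1.1]
opening: 0.0392
```

move_arm(increments=[[-3,0,0,0,3.4],[-6,0,0,0,3.4],[-9,0,0,0,3.4],[-9,0,0,0,3.4],[-9,0,0,0,3.4]])

```text
t: 20.9
tool_pos: [0.5295, 0.0387, 0.1724]
tool_rot: [2.461, 1.952, 0.001]
contact_force: [-0.6, -0.1, -0.7]
opening: 0.039
```

```bash
python3 - <<'E'
from h import *
snap('wrist','w17');go(.511,-.134,.175,-4)
crop('w17',100,40,420,250,2.5,'w17c')
E
```

```text
inc cm [-17.26   2.13  -0.28] twist -9.13 | now [0.5295 0.0389 0.1723] yaw -13.13 tilt [0.0005 0.0004] F [-0.4  0.2 -1.3] op 0.039 t 20.95 nose 0.017
```

View pics/w17c.png

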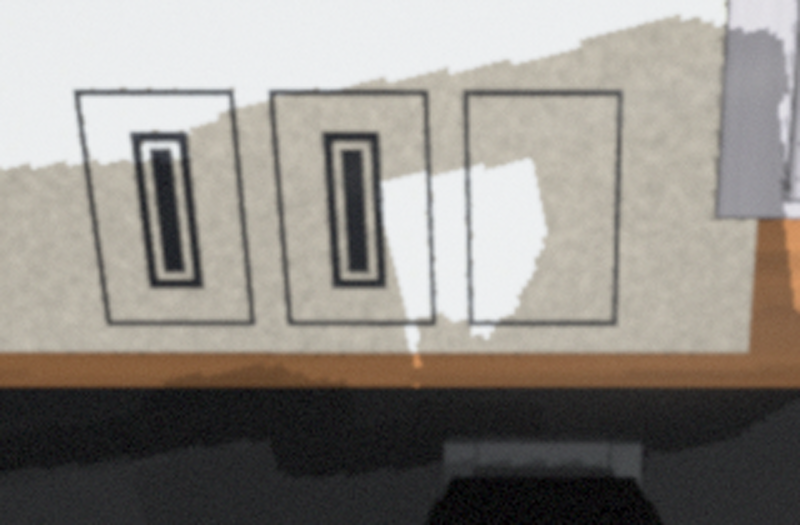

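The panel still looks blank in this view, at crop (545,205). I'll check the other cameras before deciding anything.

```bash
python3 - <<'E'
from h import *
snap('top','t5');snap('scene','s5')
crop('t5',240,200,340,320,5,'t5c');crop('s5',330,170,460,300,4.5,'s5c')
E
```

```text
(no output)
```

View pics/t5c.png

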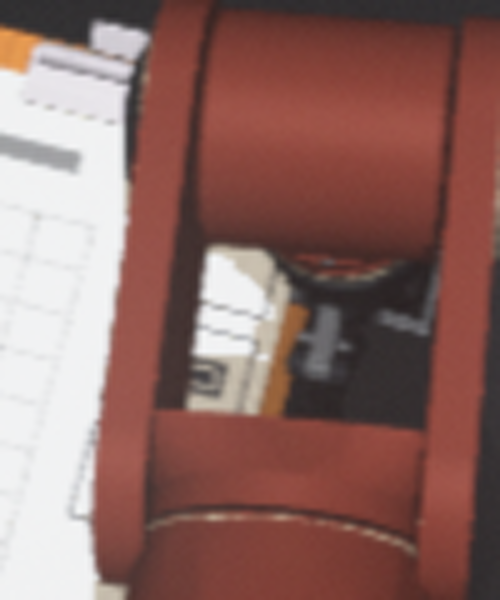

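View pics/s5c.png

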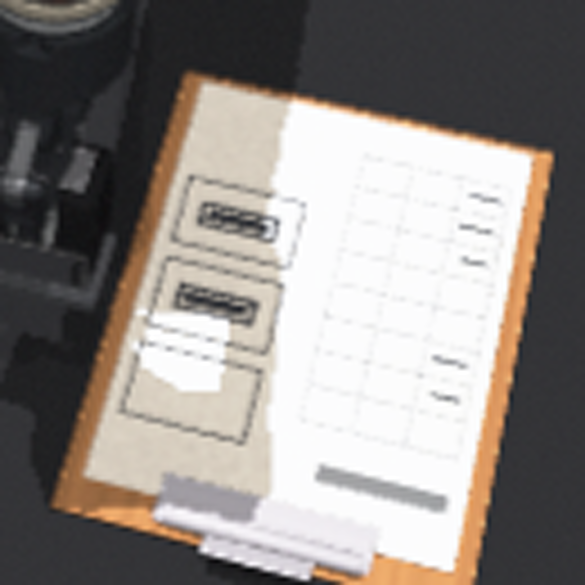

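```bash
python3 - <<'E'
from h import *
from scipy.optimize import brentq
def zfor(fn,u0,u1,v,tz,w=.046):
    f=lambda z:np.linalg.norm((ray(fn,u1,v,z)-ray(fn,u0,v,z))[:2])-w
    z=brentq(f,tz-.1,tz-.02); return z,z-tz
print('free',zfor('w11',277.5,356.8,216.7,.1759),zfor('w10',277.5,356.8,216.7,.1763),'press',zfor('w16',273.2,360.9,221.6,.0607),'w15',zfor('w15',273.0,361,221.4,.0625))
print('panel line w16',[ray('w16',240+u/5,190+139/5,.005)[:2] for u in (159,609)],'w17')
for fn in ['w10','w11','w14','w15','w16','w17']: crop(fn,255,195,380,310,5,fn+'z')
E
python3 - <<'E'
import cv2,numpy as np
ims=[cv2.imread(f'pics/{f}z.png') for f in ('w10','w16')]
a=np.hstack(ims); a=cv2.resize(a,(800,int(a.shape[0]*800/a.shape[1]))); a=np.clip(a.astype(float)*2.2,0,255).astype(np.uint8); cv2.imwrite('pics/cmp.png',a)
E
```

```text
free (0.10823942645487958, -0.06766057354512042) (0.1108757897596551, -0.06542421024034491) press (0.012627330602931051, -0.048072669397068946) w15 (0.014953381715530303, -0.0475466182844697)
panel line w16 [array([0.53438026, 0.16650281]), array([0.58220924, 0.15534717])] w17
```

View pics/cmp.png

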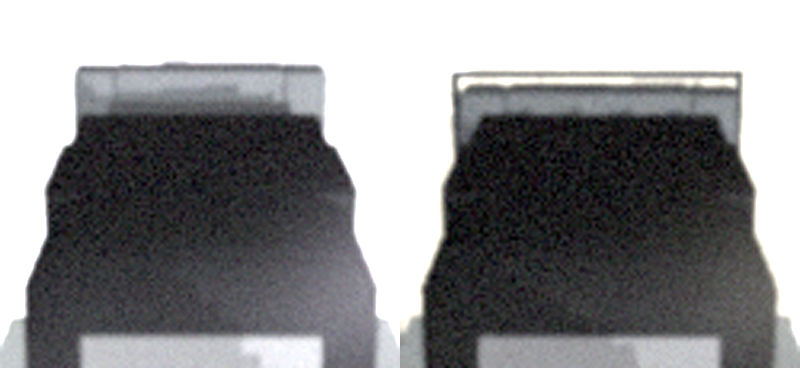

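The panel shows no mark, but the press readings all agree with full travel:
- **Force:** it followed the 4–14 N spring line over the whole stroke.
- **Stop:** TCP went down 18 mm, then held at z 0.0607 while force rose from 16 to 24 N, which is the rigid stop.
- **Foot in view:** its apparent size gives about 17–19 mm of travel.

Pressing again would only repeat the same action and risk a double print. I'll put the stamp back, then look at the panel with the arm out of the way.

move_arm(increments=[[-4,0.4,0,-2,3.4],[-8,0.9,0,-5,3.4],[-12,1.4,0,-8,3.4],[-16,2.0,0,-9.1,3.4],[-17.2,2.1,0,-9.1,3.4]])

```text
t: 21.68
tool_pos: [0.5107, -0.1351, 0.1721]
tool_rot: [2.3, 2.14, 0.0]
contact_force: [0.6, 0.7, -0.9]
opening: 0.0388
```

move_arm(increments=[[0,0,0,0,3.4],[0,0,0,0,3.4]])

```text
t: 21.92
tool_pos: [0.5107, -0.1327, 0.1718]
tool_rot: [-2.297, -2.143, -0.0]
contact_force: [-0.6, 0.5, -1.5]
opening: 0.0392
```

```bash
python3 - <<'E'
from h import *
snap('wrist','w18');snap('scene','s6');snap('top','t6');go(.511,-.134,.0768,-4)
crop('s6',150,100,460,300,2.5,'s6c')
crop('t6',190,195,320,345,4,'t6p')
E
```

```text
inc cm [-0.12  0.04  9.51] twist 0.04 | now [ 0.5107 -0.1328  0.1719] yaw -3.96 tilt [-0.0001  0.0003] F [-0.2  0.5 -1.7] op 0.0389 t 22.075 nose 0.017
```

View pics/w18.png

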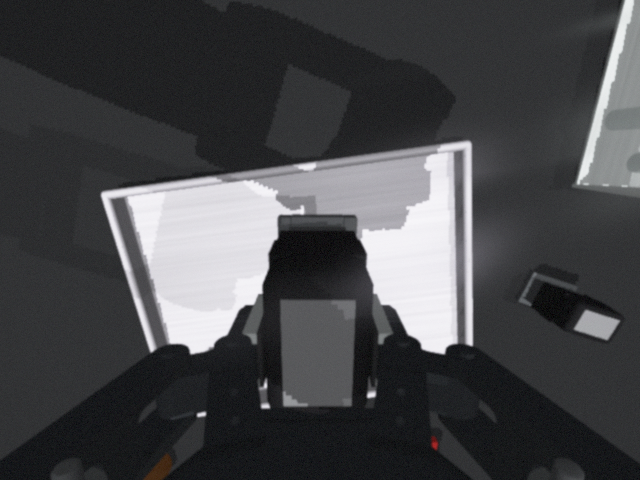

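View pics/s6c.png

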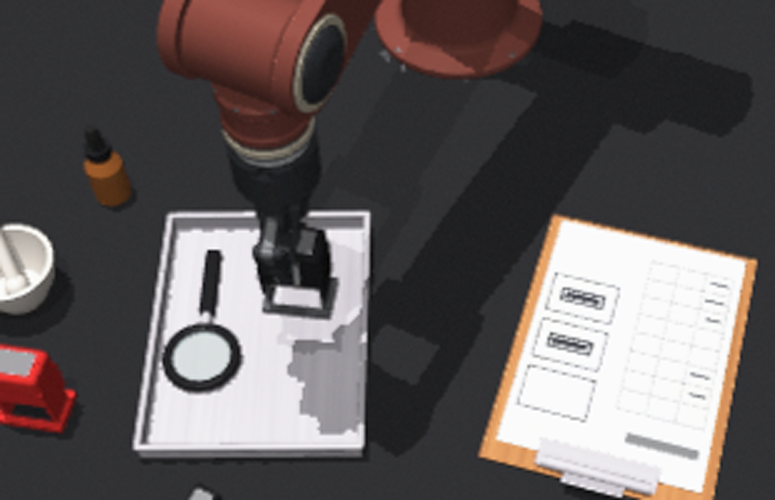

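View pics/t6p.png

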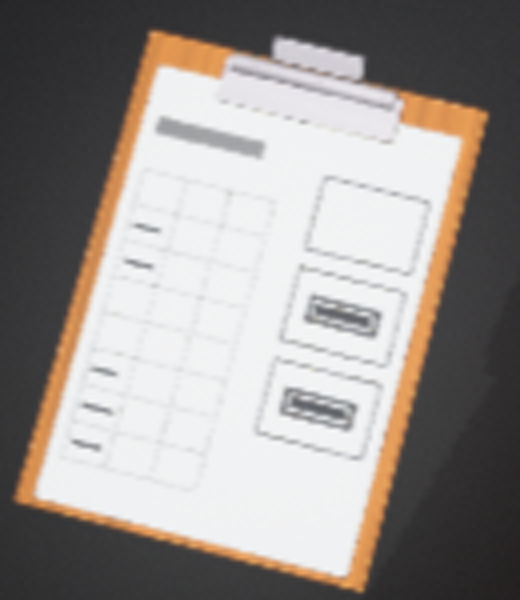

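Unobstructed, the top panel at (370,227) of the crop still shows no rendered mark. I'm keeping the decision and setting the stamp down.

move_arm(increments=[[0,0,3,0,3.4],[-0.1,0,6,0,3.4],[-0.1,0,8,0,3.4],[-0.1,0,8.8,0,3.4],[-0.1,0,8.8,0,3.4]])

```text
t: 22.7
tool_pos: [0.5104, -0.1344, 0.0838]
tool_rot: [-2.297, -2.142, 0.0]
contact_force: [0.2, -0.9, -1.5]
opening: 0.0393
```

move_arm(increments=[[0,0,0,0,3.4],[0,0,0.3,0,3.4],[0,0,0.5,0,3.4],[0,0,0.6,0,3.4],[0,0,0.6,0,3.4]])

```text
t: 23.32
tool_pos: [0.5104, -0.1348, 0.0779]
tool_rot: [-2.298, -2.141, 0.0]
contact_force: [-0.3, 0.4, -0.8]
opening: 0.0391
```

```bash
python3 - <<'E'
from h import *
go(.511,-.134,.0768,-4);get_image('top');go(.511,-.134,.0768,-4)
E
```

```text
inc cm [0.09 0.05 0.11] twist -0.05 | now [ 0.5104 -0.1348  0.0779] yaw -4.05 tilt [-0.0002  0.0001] F [-0.3  0.4 -0.8] op 0.0391 t 23.325 nose 0.017
inc cm [0.09 0.04 0.12] twist -0.05 | now [ 0.5105 -0.1349  0.078 ] yaw -4.05 tilt [-0.0001  0.    ] F [ 0.5 -0.4 -0.9] op 0.0392 t 23.375 nose 0.017
```

move_arm(increments=[[0,0,0.1,0,3.4],[0,0,0.13,0,3.4],[0,0,0.13,0,3.4]])

```text
t: 23.75
tool_pos: [0.5106, -0.1349, 0.0769]
tool_rot: [2.298, 2.142, -0.0]
contact_force: [-0.9, -0.3, -0.5]
opening: 0.0393
```

Near contact (force −1.7 → −0.5 N). I'll release and retreat straight up.

move_arm(increments=[[0,0,0.02,0,4.5],[0,0,0.02,0,5.5],[0,0,0.02,0,7],[0,0,0.02,0,8],[0,0,0.02,0,8]])

```text
t: 24.38
tool_pos: [0.5105, -0.1348, 0.0765]
tool_rot: [2.298, 2.142, 0.0]
contact_force: [-0.5, 0.9, -0.1]
opening: 0.0801
```

move_arm(increments=[[0,0,-1,0,8],[0,0,-5,0,8],[0,0,-10,0,8],[0,0,-15,0,8],[0,0,-18,0,8]])

```text
t: 25.0
tool_pos: [0.5114, -0.1352, 0.2609]
tool_rot: [2.295, 2.138, 0.003]
contact_force: [0.4, 0.7, 0.6]
opening: 0.0796
```

```bash
python3 - <<'E'
from h import *
snap('wrist','w19');snap('scene','s7');go(.511,-.134,.25,-4)
E
```

```text
inc cm [ 0.16 -0.18  1.24] twist -0.04 | now [ 0.5126 -0.1357  0.2625] yaw -4.04 tilt [ 0.009  -0.0038] F [0.2 0.2 0.2] op 0.08 t 25.1 nose 0.017
```

View pics/w19.png

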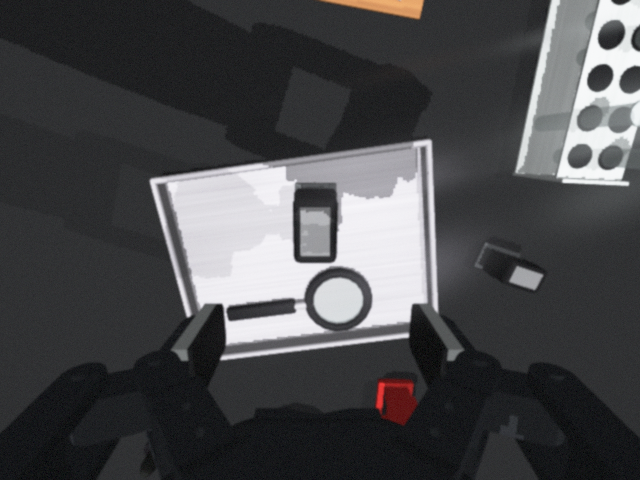

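View pics/s7.png

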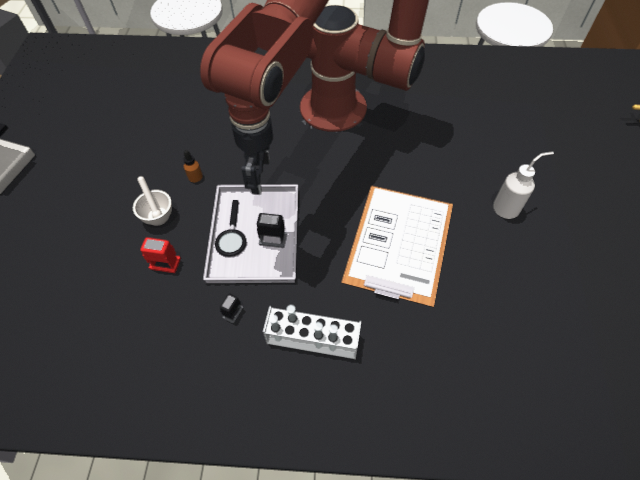

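The stamp stands upright in the tray at (316,222) and the lens lies flat beside it at (338,298). The bystanders haven't moved. I'll let the arm settle, then hand in.

move_arm(increments=[[0,0,0,0,8],[0,0,0,0,8],[0,0,0,0,8]])

```text
t: 25.48
tool_pos: [0.5098, -0.1346, 0.2547]
tool_rot: [-2.296, -2.14, 0.002]
contact_force: [0.2, -0.0, -0.7]
opening: 0.0802
```

```bash
python3 - <<'E'
from h import *
print(order.finish_job())
E
```

```text
the job is handed in; nothing more can be done
None
```

I did every step in order and handed the job in at about 25.5 s, but **no camera ever showed a new imprint**. I looked from all three, with the top and scene views clear of the arm, and the blank panel still looked empty.

- **Lens:** moved first. It lies flat in the tray's free half, inside the walls and clear of the stamp.
- **Press:** I stood the stamp on the blank panel next to the clip, centred to about 1 mm with its edges parallel to the outline. I pressed it straight down once and lifted it straight off.
- **Signs of full travel:** the gripper went down 18 mm with force following the spring range you gave. It then stopped moving while the force rose from about 16 to 24 N. The foot also looked 17–19 mm closer to the gripper in the wrist camera.
- **Sideways force:** it reached about 13 N while pressing, but the foot did not visibly shift against the panel outline.
- **Why I didn't press again:** the travel and force readings showed a full press, so a second one would only have repeated it and risked a double print. I can't tell whether the cameras don't show new prints or it didn't print.
- **Stamp:** it stands upright in the tray where it started. The last pictures show nothing else on the bench moved.

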